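# Clear the press plate's T-slots of punched scrap

## Robot

A 6-joint arm with a two-finger parallel gripper is mounted at the origin on the work surface. World frame = base frame: x ahead of the robot, y to its left, z up, the work surface at z = 0. Lengths are in m, angles in rad, forces in N, time in s.
With the tool pointing down it reaches from about 0.275 to 0.975 m from the base axis. Payload 8.4 kg.
Tool frame: the origin (TCP) lies midway between the tips of the shut fingers; the grasp point (between the pads) lies behind it (robot.tcp_to_grasp is the z of the grasp point in the tool frame, in m); z points along the fingers, y is the line along which they close (so a half turn about z gives the same grasp; the last joint's range is limited). The gripper opens to 92 mm and grips with 3 to 60 N. Pads are 20 mm wide; open, the fingers measure 128 mm over their backs; the gripper's body (75 mm by 189 mm) begins 69 mm behind the grasp point.
Start: joints at [1.247, 0.353, 1.633, -0, 1.155, -0.002], TCP at [0.198, 0.593, 0.215] pointing down, gripper open.
Joint ranges: [-2.63, 2.63], [-0.92, 2.1], [0.06, 2.66], [-1.3, 4.44], [0, 2.69], [-3.02, 3.02]. Speed limits (rad/s): [2.22, 2.22, 2.79, 3.14, 3.14, 3.14].

## Interface

Orientations are given as [roll, pitch, yaw] about the fixed x, y, z axes, in that order (R = Rz(yaw) Ry(pitch) Rx(roll)).
In Python, from cell import monitor, cams, workorder, robot gives the robot as it stands.
- The arm moves only by the tool drive_tool, never from a script. Its argument "deltas" is text: rows parted by semicolons, each of 7 numbers parted by spaces: the shift along the tool's x, y, z normalised to -1 to 1, where 1 is 30 cm, then the turn, a rotation vector about the tool's x, y, z normalised to -1 to 1, where 1 is 90 degrees, then the opening, from -1 (shut) to 1 (fully open). A call has 1 to 12 rows; each row is the pose to reach, as a shift and turn from the pose commanded when the call began, along the tool's axes at that moment; what a row does not reach only later rows make up. A row lasts 1/8 s, in which the tool goes at most 62.5 mm and 10.7 degrees, less where a joint would pass 70% of its speed; a pose out of reach is approached as far as the arm can. A call with a number of a shift or a turn outside -1 to 1 is refused whole. A call with a gripper value outside its range is refused whole. The fingers move at their own pace and stop on an object; "force" is the grip in N (left out, the last holds). Time passes only in rows, so rows that repeat a pose let the fingers close. It gives the time, the measured TCP pose, the force, the opening and the grip force at its end, in the units of the state.
- monitor.sense(): the state, without advancing time (a new reading comes with each control period).
- cams.read_camera(name): name is "scene" or "top" or "wrist"; returns a dict with "color" (420x560x3 uint8, blue, green, red), "camera_matrix" (3x3 intrinsics, pixels), "cam_to_world" (4x4, takes a point from camera to world coordinates); the wrist camera has in their place "T_tool_cam" (4x4, takes a point from camera to tool coordinates, whose origin is the TCP and whose axes are the flange's). Camera axes: x right, y down, z forward; pixel columns grow to the right and rows downward; lengths in m; the calibration is good to about 2 mm. A picture is of the moment at which its call begins: read the wrist's pose just before it. There is no depth.
- workorder.sign_off(): hands the job in; it is judged then, once.
The state is a dict: "time": time; "joints": joint angles; "dq": joint speeds; "effort": joint torques, N m; "eef_pos": TCP position; "orientation": TCP orientation; "contact_force": force on the tool from outside, world axes, zero at the start; "torque": the same for the moment, N m; "width": finger opening in m; "grip_force": force on a finger pad.
Only numpy, scipy, OpenCV 4.12 (cv2) and the standard library are available. Lean on these libraries where they do the work, as an engineer would, in place of code of your own. Each camera call takes 0.05 s, during which the arm holds its last target. There are 200 camera calls.

## Task

Clear the scrap out of the press plate: raise the latch bar with its thumb lever, swing the gate right open, fold the slot cover back to its stop, and with the scraper push every scrap disc along its T-slot and out of the open end into the tray. Then, in any order, stand the scraper upright back in the channel of its rest, fold the cover down flat again, and swing the gate fully shut so that the bar drops into its catch. Do not touch the discs with the fingers, and leave the other things on the bench where they are.

Things in the scene. Friction and masses are not known exactly. Their poses are not given: they have to be found in the camera images.
- fixture: Fixed steel press plate; origin on the bench under its centre. 181 mm (its x) x 180 (its y), top at z=80 mm. T-slots 0, 1, 2 run along its y at x = -58, 0, +58 mm: mouth 24 mm wide, below it 37 mm wide from the slot floor (z=54) to z=70; shut at y=-78, open through the end face at y=+90 mm, where the gate stands.
- tray_center (a point): Centre of the floor of the fixed grey scrap tray beyond the open slot ends: inside 177 mm (fixture x) x 110 mm (fixture y), floor at z=6 mm, rim at 34 mm, below the gate and the slot floors.
- gate (a joint): Grey gate, a panel 182 x 8 mm, z 58 to 114 mm, upright across the open slot ends. 0 = shut; grows as its free end (towards the fixture's -x) swings outward over the tray, clockwise seen from above, up to 1.8 rad. Stays where left (friction about 0.1 N m). Cannot open while the bar lies in its catch.
- gate_hinge (a point): Point on the gate's vertical hinge line, at fixture (98, 99) mm, z=114 mm.
- latch (a joint): Latch on the gate: round bar, 12 mm thick, 110 long, from a pivot atop the gate (125 mm from the hinge line, z=126 mm) past its free end into a catch on a fixed post. 0 = level; grows as the bar's end rises, up to 0.7 rad; clear of the catch from 0.15. Falls back by its weight (1 N at the lever). A ramp outside the catch lets it ride in when the gate is pushed shut.
- thumb_lever (a point): Middle of the black paddle (22 mm along the gate, 12 thick across it, 28 high) of the thumb lever, which stands up from the latch's pivot, 56 mm above it (z=182 mm when level). Pushing it along the gate towards the hinge raises the bar (20 mm: about 0.36 rad). It swings with the gate, whose top edge is 68 mm below this point.
- scraper_grip (a point): Scraper, 220 g: steel foot 46 mm long (its x) x 17 wide x 34 high, black handle 24 x 24 x 46 high on it. This point is on its axis, mid-handle, 57 mm above the foot's underside; z up the handle. The foot fits a slot's mouth lengthwise and slides on the slot floor. Starts standing with its foot in the tool rest.
- cover (a joint): Aluminium slot cover, 170 (fixture x) x 84 x 4 mm, hinged along the plate's shut end. 0 = flat, 2 mm above the plate top, hiding the slots from their shut ends to fixture y=-10 mm; grows as its free edge rises and folds back, away from the gate, to its stop at 2.0 rad. Stiff: stays at any angle; takes up to 5 N at the tab.
- cover_tab (a point): Grip point in the cover's black tab, which stands square on the cover near its free edge: 12 mm thick (along the hinge line), 16 wide, 46 high; this point is 34 mm off the cover's mid-plane and 78 mm along it from the hinge line (along fixture x at fixture y=-98, z=84 mm). The tab can turn between fingers that pinch its 12 mm.
- tool_rest: Aluminium tool rest fixed on the bench: a straight open-ended channel, 120 mm long (its x), 60 wide over all; channel 28 mm wide, its floor at z=4 mm, its walls' tops at z=28 mm; origin at the centre of its underside.
- slot0_shut_end (a point): T-slot 0 (near the fixture's -x side): middle of its mouth, at plate-top height, at the shut end.
- slot0_open_end (a point): The same slot at its open end, 168 mm on.
- slot2_shut_end (a point): T-slot 2 (near the fixture's +x side): middle of its mouth, at plate-top height, at the shut end.
- slot2_open_end (a point): The same slot at its open end, 168 mm on.
- slug0_center (a point): Centre of a punched-out dark steel disc (scrap), 30 mm across, 12 high, 65 g; lies flat in T-slot 0 at the start, its near edge at least 64 mm from the slot's shut end, held down by the slot's lips. May be absent.
- slug1_center (a point): Centre of a punched-out dark steel disc (scrap), 30 mm across, 12 high, 65 g; lies flat in T-slot 0 at the start, its near edge at least 64 mm from the slot's shut end, held down by the slot's lips. May be absent.
- slug2_center (a point): Centre of a punched-out dark steel disc (scrap), 30 mm across, 12 high, 65 g; lies flat in T-slot 1 at the start, its near edge at least 64 mm from the slot's shut end, held down by the slot's lips. May be absent.
- slug3_center (a point): Centre of a punched-out dark steel disc (scrap), 30 mm across, 12 high, 65 g; lies flat in T-slot 1 at the start, its near edge at least 64 mm from the slot's shut end, held down by the slot's lips. May be absent.
- slug4_center (a point): Centre of a punched-out dark steel disc (scrap), 30 mm across, 12 high, 65 g; lies flat in T-slot 2 at the start, its near edge at least 64 mm from the slot's shut end, held down by the slot's lips. May be absent.
- slug5_center (a point): Centre of a punched-out dark steel disc (scrap), 30 mm across, 12 high, 65 g; lies flat in T-slot 2 at the start, its near edge at least 64 mm from the slot's shut end, held down by the slot's lips. May be absent.
- die_plate: steel die plate with a hole, 80 x 60 x 30 mm; stays where it is; origin at its underside.
- oil_bottle: white oil bottle, 60 mm across, 150 high; stays where it is; origin at its underside.
- wrench: wrench lying on the bench; stays where it is; origin at its underside.
- ram_collar: steel collar, 60 mm across, 35 high; stays where it is; origin at its underside.

How it is judged:
By the outcome, as a careful person would: the job done as asked, in the order asked, and still so for the second after the job is handed in, with the robot touching nothing.
Of slug0, slug1, slug2, slug3, slug4, slug5 only 3 to 6 are there at a start; the rules pass over those that are not, and their reading is None.
At some moment in a run one of scraper may be knocked a few centimetres aside while the robot is not near it.
Once in a run the grip may slacken for a moment while it holds something.
It also fails if it takes over 210 s, if anything falls off the work surface, if the arm or the gripper's body presses on something with over 40 N, if the wrist force passes 120 N, or if a joint passes its speed limit or range.

## Working session

There is one attempt and no reset: what is moved stays moved. The work goes in short steps, Python scripts to look and compute and a tool call to move; the robot and the scene stay as the last step left them, time stands still between calls to the robot, and variables do not carry over. Pictures are saved under pics/ and viewed, at most 14 in all, crops included, and the job is handed in when it is done.

Besides the shell and the picture viewer there is one more tool, called by a JSON object that holds its "api" and its "payload", one argument or row to a line. drive_tool: Moves the arm, as the interface text tells. Its arguments: {"type":"object","properties":{"deltas":{"type":"string"},"force":{"type":"number"}},"required":["deltas"]}

```bash
mkdir -p pics; ls
cat > h.py <<'E'
import numpy as np, cv2
from scipy.spatial.transform import Rotation as R
from cell import monitor, cams, workorder, robot
def cam(n):
    s=monitor.sense(); d=cams.read_camera(n); K=np.array(d["camera_matrix"])
    if n=="wrist":
        T=np.eye(4); T[:3,:3]=R.from_euler('xyz',s["orientation"]).as_matrix(); T[:3,3]=s["eef_pos"]
        T=T@np.array(d["T_tool_cam"])
    else: T=np.array(d["cam_to_world"])
    return np.array(d["color"]),K,T
def ray(px,K,T,z):
    v=T[:3,:3]@np.linalg.solve(K,[px[0],px[1],1]); o=T[:3,3]
    return o+v*(z-o[2])/v[2]
def proj(p,K,T):
    q=K@(T[:3,:3].T@(np.asarray(p)-T[:3,3])); return q[:2]/q[2]
E
python3 - <<'E'
from h import *
s=monitor.sense(); print(s); print(robot.tcp_to_grasp)
for n in("scene","top"):
    c,K,T=cam(n); cv2.imwrite(f"pics/{n}0.png",c); np.savez(f"pics/{n}0.npz",c=c,K=K,T=T); print(K.round(1).tolist(),T.round(3).tolist())
E
```

```text
pics
{'time': 0.0, 'joints': array([ 1.24662071e+00,  3.53638323e-01,  1.63415749e+00,  1.62916985e-05,
        1.15523002e+00, -2.39822045e-03]), 'dq': array([ 2.63494618e-04,  1.01489806e-03,  8.14446816e-04, -2.41492465e-05,
       -2.15881799e-03,  8.14615050e-04]), 'effort': array([ 3.35603174e-03, -5.93841290e+01, -3.34214044e+01,  6.99748588e-02,
        2.33137870e-02, -9.99533222e-05]), 'eef_pos': array([0.19748532, 0.59242738, 0.21385986]), 'orientation': array([-3.14015952e+00, -1.83326626e-05,  2.81980866e+00]), 'contact_force': array([0.04218988, 0.24894624, 0.56563483]), 'torque': array([ 0.02093325, -0.01245585, -0.04176726]), 'grip_force': 0.0, 'width': 0.09152007388031037}
-0.0187
[[493.2, 0.0, 275.2], [0.0, 493.2, 210.0], [0.0, 0.0, 1.0]] [[0.274, 0.768, -0.579, 1.36], [0.962, -0.226, 0.156, -0.153], [-0.012, -0.599, -0.8, 1.194], [0.0, 0.0, 0.0, 1.0]]
[[458.5, 0.0, 277.6], [0.0, 458.5, 208.5], [0.0, 0.0, 1.0]] [[-0.002, -0.998, 0.063, 0.488], [-1.0, 0.001, -0.003, 0.035], [0.003, -0.063, -0.998, 1.252], [0.0, 0.0, 0.0, 1.0]]
```

View pics/top0.png

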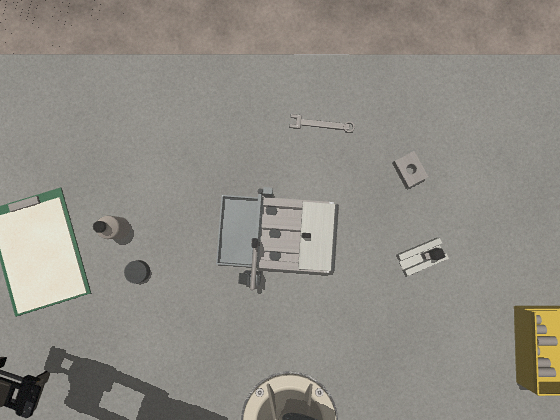

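View pics/scene0.png

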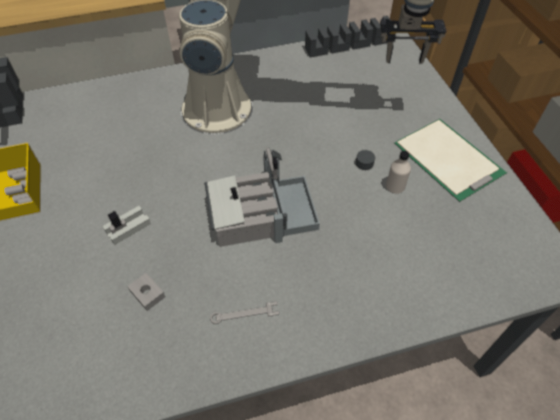

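Top view: the plate centre is at about px (297,235), with its open end and tray to the left (world +y). The latch post is at (258,283), the lever at (254,243), and dark discs at about (272,211), (275,233) and (274,257). The scraper in its rest is at (433,255). Next I get a closer look with the wrist camera.

```bash
cat >> h.py <<'E'
def delta(pos,rpy,s=None):
    "normalised row (tool axes) from the present pose to pos,rpy"
    s=s or monitor.sense(); R0=R.from_euler('xyz',s["orientation"]); R1=R.from_euler('xyz',rpy)
    d=R0.inv().apply(np.asarray(pos)-s["eef_pos"])/0.3; r=(R0.inv()*R1).as_rotvec()/(np.pi/2)
    return np.r_[d,r].round(4)
E
python3 - <<'E'
from h import *
d=cams.read_camera("wrist"); print(np.array(d["T_tool_cam"]).round(3).tolist(), np.array(d["camera_matrix"]).round(1).tolist())
z=np.load("pics/top0.npz"); K,T=z["K"],z["T"]
for p in [(297,235),(272,211),(275,233),(274,257)]: print(ray(p,K,T,.07).round(3))
c=z["c"][180:300,200:350]; c2=z["c"][220:290,385:460]
cv2.imwrite("pics/crop0.png",cv2.resize(c,None,fx=5,fy=5,interpolation=cv2.INTER_CUBIC))
p=ray((433,255),K,T,.06);print(p)
for y in (-np.pi/2,np.pi/2, 0,np.pi): print(delta([.45,.0,.45],[np.pi,0,y]))
E
```

```text
[[-0.0, -0.956, -0.294, 0.083], [1.0, -0.0, -0.0, -0.0], [0.0, -0.294, 0.956, -0.17], [0.0, 0.0, 0.0, 1.0]] [[375.0, 0.0, 284.2], [0.0, 375.0, 203.4], [0.0, 0.0, 1.0]]
[ 0.494 -0.019  0.07 ]
[0.556 0.045 0.07 ]
[0.499 0.038 0.07 ]
[0.437 0.04  0.07 ]
[ 0.44142497 -0.3717159   0.06      ]
[-1.4229e+00 -1.6086e+00 -7.8480e-01 -5.0000e-04 -6.0000e-04 -1.2048e+00]
[-1.4229e+00 -1.6086e+00 -7.8480e-01 -6.0000e-04  4.0000e-04  7.9520e-01]
[-1.4229e+00 -1.6086e+00 -7.8480e-01 -2.0000e-04  1.0000e-03  1.7952e+00]
[-1.4229e+00 -1.6086e+00 -7.8480e-01 -7.0000e-04 -1.0000e-04 -2.0480e-01]
```

View pics/crop0.png

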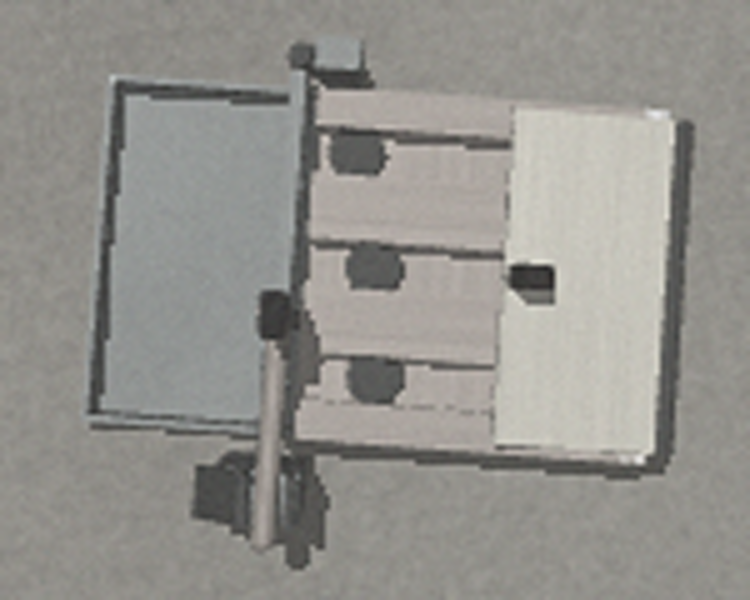

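{"api": "drive_tool", "payload": {
  "deltas": "-.743 -.688 -.142 0 0 .795 1;-.743 -.688 -.142 0 0 .795 1;-.743 -.688 -.142 0 0 .795 1;-.743 -.688 -.142 0 0 .795 1;-.743 -.688 -.142 0 0 .795 1;-.743 -.688 -.142 0 0 .795 1;-.743 -.688 -.142 0 0 .795 1;-.743 -.688 -.142 0 0 .795 1"
}}

```text
time: 1.15
eef_pos: [0.3439, 0.3264, 0.2571]
orientation: [-3.141, 0.0, 1.571]
contact_force: [0.0, -0.4, 0.4]
width: 0.0918
grip_force: 0.0
```

{"api": "drive_tool", "payload": {
  "deltas": "-.887 .487 -.142 0 0 0 1;-.887 .487 -.142 0 0 0 1;-.887 .487 -.142 0 0 0 1;-.887 .487 -.142 0 0 0 1;-.887 .487 -.142 0 0 0 1;-.887 .487 -.142 0 0 0 1;-.887 .487 -.142 0 0 0 1;-.887 .487 -.142 0 0 0 1"
}}

```text
time: 2.15
eef_pos: [0.4893, 0.0617, 0.2995]
orientation: [-3.141, -0.0, 1.574]
contact_force: [-0.2, 0.6, 0.4]
width: 0.0923
grip_force: 0.0
```

Run:
```python
from h import *
c,K,T=cam("wrist"); cv2.imwrite("pics/w1.png",c); np.savez("pics/w1.npz",c=c,K=K,T=T)
```

```text
(no output)
```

View pics/w1.png

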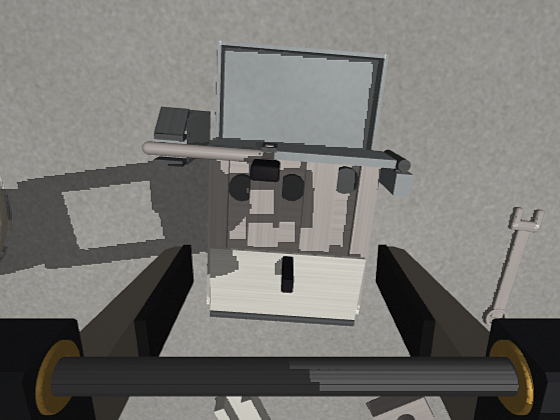

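The wrist view shows the cover's corners near (210,250), (368,258), (360,319) and (209,311), and the tab at (287,275). The lever paddle is at (265,170), the gate's hinge pin at about (403,163), the bar tip at (146,148), and single discs at (240,187), (292,187) and (346,180). I'll work out the fixture pose from these.

Run:
```python
from h import *
z=np.load("pics/w1.npz"); c,K,T=z["c"],z["K"],z["T"]
def fit(F,W):
    F=np.array(F);W=np.array(W); f=F-F.mean(0); w=W-W.mean(0)
    a=np.arctan2((f[:,0]*w[:,1]-f[:,1]*w[:,0]).sum(),(f*w).sum())
    M=np.array([[np.cos(a),-np.sin(a)],[np.sin(a),np.cos(a)]]); o=W.mean(0)-M@F.mean(0)
    return a,o,(W-(F@M.T+o))
F=[(-.085,-.010),(.085,-.010),(.085,-.094),(-.085,-.094)]
g=cv2.cvtColor(c,cv2.COLOR_BGR2GRAY)
P=np.array([(210,250),(368,258),(360,319),(209,311)],np.float32).reshape(-1,1,2)
P2=cv2.cornerSubPix(g,P.copy(),(4,4),(-1,-1),(3,30,.01)).reshape(-1,2); print(P2)
a,o,r=fit(F,[ray(p,K,T,.086)[:2] for p in P.reshape(-1,2)]); print("wrist",a,o,r.round(4).tolist())
t=np.load("pics/top0.npz"); ct=t["c"]; m=cv2.inRange(cv2.cvtColor(ct,cv2.COLOR_BGR2HSV),(0,0,205),(180,60,255)); m[:180]=0;m[300:]=0;m[:,:280]=0;m[:,345:]=0
m=cv2.morphologyEx(m,cv2.MORPH_CLOSE,np.ones((9,9)))
rc=cv2.minAreaRect(cv2.findNonZero(m)); b=cv2.boxPoints(rc); print(rc,b.tolist())
ce=ray(rc[0],t["K"],t["T"],.086); print("top cover centre",ce)
M=np.array([[np.cos(a),-np.sin(a)],[np.sin(a),np.cos(a)]]); print("cover centre wrist",o+M@[0,-.052])
def w(x,y,z): return np.r_[o+M@[x,y],z]
for n,p in dict(tab=w(0,-.020,.118),lever=w(-.027,.099,.196),hinge=w(.098,.099,.114),bartip=w(-.137,.099,.126),trayc=w(-.09,.21,.034),s0=w(-.058,.09,.08)).items(): print(n,p.round(4),proj(p,K,T).round(1))
for d in [(240,187),(292,187),(346,180)]:
    q=ray(d,K,T,.066)[:2]; print("disc",M.T@(q-o))
# scraper/rest in top view
print(ray((433,255),t["K"],t["T"],.08))
```

```text
[[207.11688 252.49062]
 [364.88824 258.6999 ]
 [360.      319.     ]
 [209.76773 309.62143]]
wrist -0.05616961006390037 [ 0.49616775 -0.01941532] [[-0.0032, -0.0029], [0.0033, -0.0026], [0.0039, 0.0024], [-0.004, 0.0031]]
((316.47406005859375, 235.64584350585938), (31.35887908935547, 69.17929077148438), 3.7517294883728027) [[298.5649108886719, 269.1354064941406], [303.0915222167969, 200.1043701171875], [334.3832092285156, 202.15628051757812], [329.8565979003906, 271.18731689453125]]
top cover centre [ 0.49190039 -0.06763409  0.086     ]
cover centre wrist [ 0.49324847 -0.07133331]
tab [ 0.495  -0.0394  0.118 ] [289.  273.4]
lever [0.4748 0.0809 0.196 ] [264.  177.4]
hinge [0.5996 0.0739 0.114 ] [398.5 165.4]
bartip [0.3649 0.0871 0.126 ] [148.5 153.2]
trayc [0.4181 0.1953 0.034 ] [217.5  38.4]
s0 [0.4433 0.0737 0.08  ] [239.9 158.9]
disc [-0.05864403  0.05583828]
disc [-0.00103318  0.05923484]
disc [0.05792668 0.0706978 ]
[ 0.44220281 -0.36489579  0.08      ]
```

```bash
cat >> h.py <<'E'
A=-0.058; O=np.array([.4955,-.0165])
def w(x,y,z=0):
    c,s=np.cos(A),np.sin(A); return np.array([O[0]+c*x-s*y,O[1]+s*x+c*y,z])
def fx(p):
    c,s=np.cos(A),np.sin(A); d=np.asarray(p)[:2]-O; return np.array([c*d[0]+s*d[1],-s*d[0]+c*d[1]])
def show(n,c,box,f):
    x0,y0,x1,y1=box; cv2.imwrite(n,cv2.resize(c[y0:y1,x0:x1],None,fx=f,fy=f,interpolation=cv2.INTER_CUBIC))
E
python3 - <<'E'
from h import *
z=np.load("pics/w1.npz"); c,K,T=z["c"],z["K"],z["T"]
hsv=cv2.cvtColor(c,cv2.COLOR_BGR2GRAY)
for nm,b in dict(lever=(245,150,290,190),tab=(275,248,300,300)).items():
    m=(hsv[b[1]:b[3],b[0]:b[2]]<35).astype(np.uint8); n,l,st,ce=cv2.connectedComponentsWithStats(m); i=1+st[1:,4].argmax(); print(nm,st[i]+np.r_[b[0],b[1],0,0,0],ce[i]+b[:2])
for n,px,zz in [("levertop",(265,166),.196),("hinge",(403,163),.114),("bartip",(146,148),.126)]:
    print(n,ray(px,K,T,zz).round(4),fx(ray(px,K,T,zz)).round(4))
print(w(-.027,.099,.163),delta(w(-.027,.099,.163),[np.pi,0,np.pi+A]),delta(w(-.027,.099,.24),[np.pi,0,np.pi+A]))
show("pics/w1c.png",c,(130,30,430,330),2)
E
```

```text
lever [245 159  35  23 532] [263.67481203 170.10526316]
tab [281 257  12  35 378] [286.92063492 274.24867725]
levertop [0.4756 0.0896 0.196 ] [-0.026   0.1047]
hinge [0.6037 0.0763 0.114 ] [0.1026 0.0989]
bartip [0.3631 0.0919 0.126 ] [-0.1384  0.1006]
[0.47428418 0.08389865 0.163     ] [ 7.380e-02 -4.980e-02  4.552e-01 -2.000e-04 -3.000e-04 -9.613e-01] [ 7.390e-02 -4.990e-02  1.985e-01 -2.000e-04 -3.000e-04 -9.613e-01]
```

View pics/w1c.png

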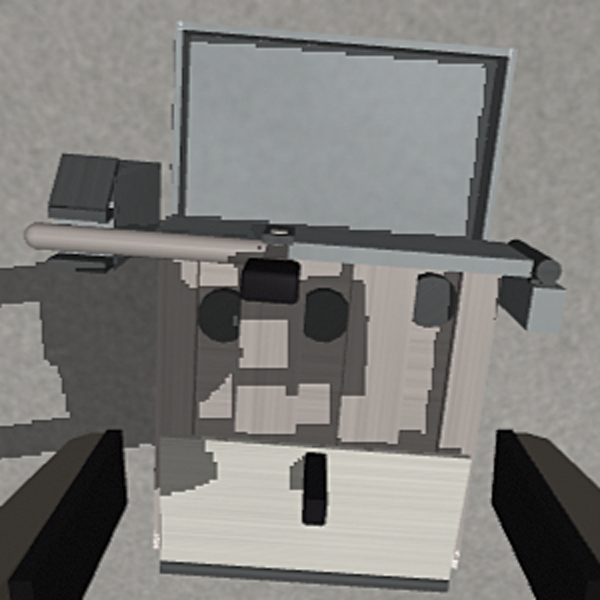

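The dark paddle's top is around full-image px (265,174), and the cover corners are (210,249), (365,258), (355,320) and (210,311). That agrees with the fixture pose. Next I pinch the lever paddle.

{"api": "drive_tool", "payload": {
  "deltas": ".074 -.05 .2 0 0 -.96 .1;.074 -.05 .2 0 0 -.96 .1;.074 -.05 .2 0 0 -.96 .1;.074 -.05 .2 0 0 -.96 .1;.074 -.05 .2 0 0 -.96 .1;.074 -.05 .2 0 0 -.96 .1;.074 -.05 .2 0 0 -.96 .1;.074 -.05 .2 0 0 -.96 .1;.074 -.05 .2 0 0 -.96 .1;.074 -.05 .455 0 0 -.96 .1;.074 -.05 .455 0 0 -.96 .1;.074 -.05 .455 0 0 -.96 .1",
  "force": 20
}}

```text
time: 3.7
eef_pos: [0.4745, 0.083, 0.1631]
orientation: [-3.141, -0.002, 3.078]
contact_force: [-0.6, 0.7, 1.4]
width: 0.0508
grip_force: 0.0
```

{"api": "drive_tool", "payload": {
  "deltas": "0 0 0 0 0 0 -1;0 0 0 0 0 0 -1;0 0 0 0 0 0 -1;0 0 0 0 0 0 -1;0 0 0 0 0 0 -1",
  "force": 20
}}

```text
time: 4.32
eef_pos: [0.4755, 0.0845, 0.1638]
orientation: [3.138, 0.001, 3.077]
contact_force: [0.2, 10.2, 2.1]
width: 0.0121
grip_force: 20.0
```

Run:
```python
from h import *
z=np.load("pics/w1.npz"); c,K,T=z["c"],z["K"],z["T"]
for p in [(210,249),(365,258.5),(355,320),(210,311)]: print(ray(p,K,T,.086).round(4),fx(ray(p,K,T,.086)).round(4))
s=monitor.sense(); print(s["joints"],s["width"],s["eef_pos"],fx(s["eef_pos"]))
R0=R.from_euler('xyz',s["orientation"])
# lift lever: 18 mm toward hinge (world dir), dz -2.5, then arc about hinge
p0=s["eef_pos"]; h=p0[:2]+.125*np.array([np.cos(A),np.sin(A)])
up=np.r_[.018*np.cos(A),.018*np.sin(A),-.003]
print("raise",(R0.inv().apply(up)/.3).round(3))
v=(p0+up)[:2]-h
for th in np.arange(.15,1.86,.15):
    M=np.array([[np.cos(th),np.sin(th)],[-np.sin(th),np.cos(th)]]); q=np.r_[h+M@v,p0[2]-.003]
    print(round(th,2),(R0.inv().apply(q-p0)/.3).round(3),round(th/(np.pi/2),3))
```

```text
[ 0.4076 -0.0263  0.086 ] [-0.0872 -0.0149]
[ 0.5804 -0.0374  0.086 ] [ 0.086  -0.0159]
[ 0.5739 -0.117   0.086 ] [ 0.0841 -0.0958]
[ 0.4032 -0.1054  0.086 ] [-0.087  -0.0941]
[ 0.17035766  0.1918481   1.98174925  0.00391495  0.96617344 -1.33846607] 0.012088091652242453 [0.47554872 0.0845029  0.16384802] [-0.02577262  0.09967654]
raise [-0.06  0.    0.01]
0.15 [-0.064  0.054  0.01 ] 0.095
0.3 [-0.075  0.106  0.01 ] 0.191
0.45 [-0.095  0.156  0.011] 0.286
0.6 [-0.121  0.202  0.011] 0.382
0.75 [-0.154  0.244  0.011] 0.477
0.9 [-0.193  0.281  0.011] 0.573
1.05 [-0.237  0.311  0.011] 0.668
1.2 [-0.285  0.334  0.011] 0.764
1.35 [-0.336  0.35   0.012] 0.859
1.5 [-0.389  0.358  0.012] 0.955
1.65 [-0.443  0.358  0.012] 1.05
1.8 [-0.496  0.35   0.012] 1.146
```

{"api": "drive_tool", "payload": {
  "deltas": "-.03 0 .005 0 0 0 -1;-.06 0 .01 0 0 0 -1;-.06 0 .01 0 0 0 -1;-.064 .054 .01 0 0 .095 -1;-.075 .106 .01 0 0 .191 -1;-.095 .156 .01 0 0 .286 -1;-.121 .202 .01 0 0 .382 -1;-.154 .244 .01 0 0 .477 -1;-.193 .281 .01 0 0 .573 -1;-.193 .281 .01 0 0 .573 -1"
}}

```text
time: 5.58
eef_pos: [0.5386, 0.1636, 0.1604]
orientation: [3.141, 0.0, 2.18]
contact_force: [-0.2, -1.7, 3.4]
width: 0.0121
grip_force: 20.0
```

Run:
```python
from h import *
s=monitor.sense(); p0=s["eef_pos"]; R0=R.from_euler('xyz',s["orientation"]); 
h=np.array([.4755,.0845])+.125*np.array([np.cos(A),np.sin(A)]); v=p0[:2]-h; print(np.linalg.norm(v), s["joints"].round(2))
for th in np.arange(.15,1.2,.15):
    M=np.array([[np.cos(th),np.sin(th)],[-np.sin(th),np.cos(th)]]); q=np.r_[h+M@v,p0[2]]
    print(round(th,2),(R0.inv().apply(q-p0)/.3).round(3),round(th/(np.pi/2),3))
```

```text
0.10612690515643018 [ 0.29  0.32  1.82 -0.    1.01 -0.32]
0.15 [-0.003  0.053  0.   ] 0.095
0.3 [-0.015  0.105  0.   ] 0.191
0.45 [-0.034  0.154  0.   ] 0.286
0.6 [-0.06  0.2   0.  ] 0.382
0.75 [-0.092  0.242  0.   ] 0.477
0.9 [-0.131  0.279  0.   ] 0.573
1.05 [-0.174  0.309  0.   ] 0.668
1.2 [-0.222  0.332  0.   ] 0.764
```

{"api": "drive_tool", "payload": {
  "deltas": "-.003 .053 0 0 0 .095 -1;-.015 .105 0 0 0 .191 -1;-.034 .154 0 0 0 .286 -1;-.06 .2 0 0 0 .382 -1;-.092 .242 0 0 0 .477 -1;-.131 .279 0 0 0 .573 -1;-.148 .291 0 0 0 .61 -1;-.148 .291 0 0 0 .61 -1"
}}

```text
time: 6.58
eef_pos: [0.6309, 0.177, 0.1602]
orientation: [-3.134, 0.002, 1.224]
contact_force: [-14.8, 4.8, 10.5]
width: 0.0122
grip_force: 20.1
```

{"api": "drive_tool", "payload": {
  "deltas": "0 0 0 0 0 0 .1;0 0 0 0 0 0 .1;0 0 0 0 0 0 .1;0 0 -.4 0 0 0 .1;0 0 -.4 0 0 0 .1;0 0 -.4 0 0 0 .1"
}}

```text
time: 7.32
eef_pos: [0.6378, 0.1772, 0.2858]
orientation: [3.134, -0.005, 1.221]
contact_force: [0.5, 0.7, 0.7]
width: 0.0505
grip_force: 0.0
```

Run:
```python
from h import *
s=monitor.sense(); print(s["joints"].round(2))
c,K,T=cam("top"); np.savez("pics/top1.npz",c=c,K=K,T=T)
c2=cams.read_camera("scene")["color"]
a=cv2.resize(c[170:310,200:350],None,fx=4,fy=4,interpolation=cv2.INTER_CUBIC)
cv2.imwrite("pics/top1.png",a)
print(fx([.5955,.077]), delta(w(0,-.02,.20),[np.pi,0,np.pi/2+A]))
```

```text
[ 0.27  0.35  1.48 -0.    1.3   0.62]
[0.09441189 0.09913953] [-8.280e-01 -1.979e-01  2.676e-01  5.000e-04 -2.000e-04 -1.857e-01]
```

View pics/top1.png

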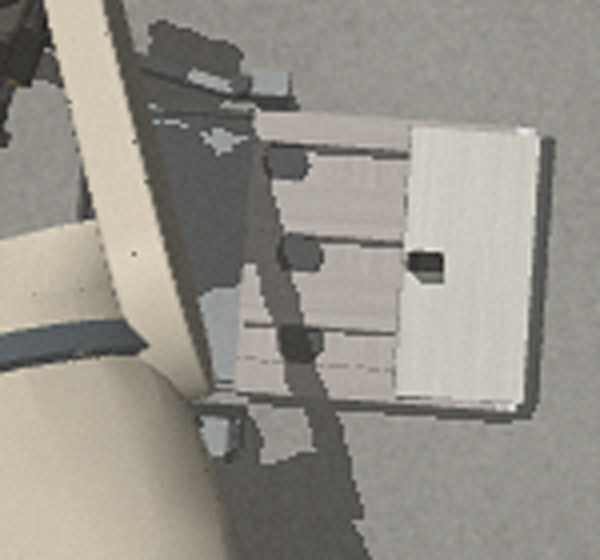

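The gate stands open at its stop. Next is the cover tab.

{"api": "drive_tool", "payload": {
  "deltas": "-.828 -.198 .1 0 0 -.186 .1;-.828 -.198 .1 0 0 -.186 .1;-.828 -.198 .1 0 0 -.186 .1;-.828 -.198 .1 0 0 -.186 .1;-.828 -.198 .1 0 0 -.186 .1;-.828 -.198 .1 0 0 -.186 .1;-.828 -.198 .604 0 0 -.186 .1;-.828 -.198 .604 0 0 -.186 .1;-.828 -.198 .604 0 0 -.186 .1;-.828 -.198 .604 0 0 -.186 .1",
  "force": 25
}}

```text
time: 8.68
eef_pos: [0.4932, -0.035, 0.0968]
orientation: [-3.137, -0.0, 1.514]
contact_force: [0.3, -0.1, -0.0]
width: 0.0503
grip_force: 0.0
```

{"api": "drive_tool", "payload": {
  "deltas": "0 0 0 0 0 0 -1;0 0 0 0 0 0 -1;0 0 0 0 0 0 -1;0 0 0 0 0 0 -1;0 0 0 0 0 0 -1",
  "force": 25
}}

```text
time: 9.3
eef_pos: [0.4925, -0.036, 0.0992]
orientation: [-3.139, -0.001, 1.512]
contact_force: [-5.6, 1.8, 6.3]
width: 0.012
grip_force: 25.0
```

Run:
```python
from h import *
s=monitor.sense(); p0=s["eef_pos"]; print(fx(p0),p0,s["orientation"],s["joints"].round(2)); R0=R.from_euler('xyz',s["orientation"])
for th in np.r_[0:2.01:.2,2.05]:
    a=.411+th; q=w(0,-.098+.085*np.cos(a),.084+.085*np.sin(a))-w(0,-.02,.118); print(round(th,2),(R0.inv().apply(q)/.3).round(3))
```

```text
[-0.00184414 -0.01959238] [ 0.49252324 -0.03595254  0.099243  ] [-3.13887739e+00 -5.67999090e-04  1.51205690e+00] [-0.08  0.3   2.01  0.    0.83 -0.02]
0.0 [-0.  0.  0.]
0.2 [-0.028 -0.    -0.049]
0.4 [-0.065 -0.    -0.092]
0.6 [-0.109 -0.    -0.127]
0.8 [-0.16  -0.    -0.152]
1.0 [-0.215 -0.    -0.167]
1.2 [-0.271 -0.    -0.17 ]
1.4 [-0.327 -0.    -0.162]
1.6 [-0.381 -0.    -0.143]
1.8 [-0.429  0.    -0.114]
2.0 [-0.471  0.    -0.076]
2.05 [-0.48   0.    -0.065]
```

{"api": "drive_tool", "payload": {
  "deltas": "-.028 0 -.049 0 0 0 -1;-.065 0 -.092 0 0 0 -1;-.109 0 -.127 0 0 0 -1;-.16 0 -.152 0 0 0 -1;-.215 0 -.167 0 0 0 -1;-.271 0 -.17 0 0 0 -1;-.327 0 -.162 0 0 0 -1;-.381 0 -.143 0 0 0 -1;-.429 0 -.114 0 0 0 -1;-.471 0 -.076 0 0 0 -1;-.48 0 -.062 0 0 0 -1;-.48 0 -.062 0 0 0 -1"
}}

```text
time: 10.8
eef_pos: [0.4857, -0.1801, 0.1174]
orientation: [-3.141, -0.0, 1.513]
contact_force: [0.1, 0.6, 1.0]
width: 0.0003
grip_force: 0.0
```

{"api": "drive_tool", "payload": {
  "deltas": "0 0 0 0 0 0 .0;0 0 0 0 0 0 .0;0 0 0 0 0 0 .0;0 0 -.5 0 0 0 .0;0 0 -.5 0 0 0 .0;0 0 -.5 0 0 0 .0"
}}

```text
time: 11.55
eef_pos: [0.4872, -0.1804, 0.2717]
orientation: [3.136, 0.002, 1.513]
contact_force: [-0.2, -0.9, -0.9]
width: 0.046
grip_force: 0.0
```

Run:
```python
from h import *
s=monitor.sense(); print(fx(s["eef_pos"]),s["joints"].round(2))
c,K,T=cam("top"); show("pics/top2.png",c,(350,215,480,295),4); np.savez("pics/top2.npz",c=c,K=K,T=T)
t=np.load("pics/top0.npz")
m=(c.max(2)<45).astype(np.uint8); m[:,:390]=0;m[:,470:]=0;m[:225]=0;m[290:]=0
n,l,st,ce=cv2.connectedComponentsWithStats(m); print(st[1:],ce[1:])
```

```text
[ 0.00123694 -0.16411766] [-0.36  0.13  1.79  0.    1.21 -0.3 ]
[] []
```

View pics/top2.png

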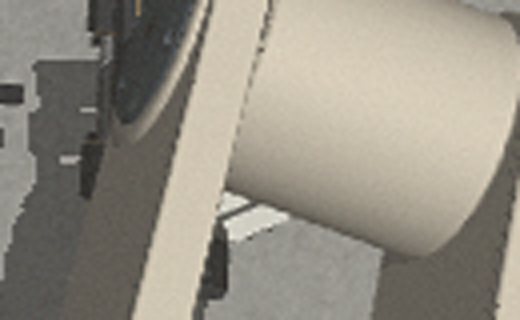

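The fingers closed on nothing, so the tab slipped out partway. I need to look.

Run:
```python
from h import *
c,K,T=cam("wrist"); np.savez("pics/w2.npz",c=c,K=K,T=T)
s,K,T=cam("scene"); np.savez("pics/s2.npz",c=s,K=K,T=T)
a=cv2.resize(s[140:260,60:340],(560,240),interpolation=cv2.INTER_CUBIC)
cv2.imwrite("pics/c2.png",np.vstack([c[:340],a]))
```

```text
(no output)
```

View pics/c2.png

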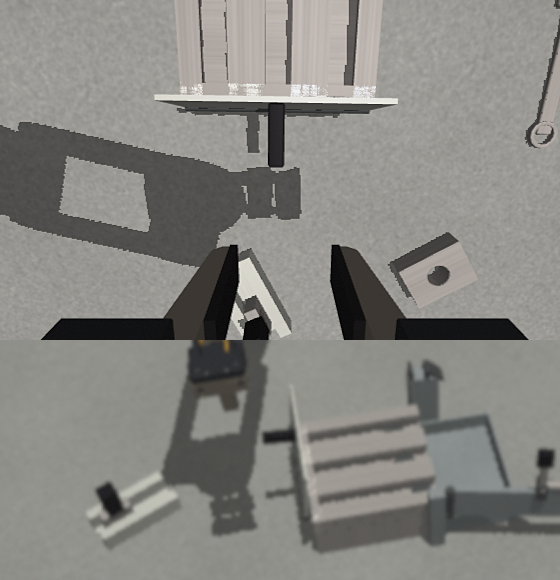

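The cover stands nearly upright with its tab pointing backwards. I'll push it the rest of the way by its inner face with the fingers shut.

{"api": "drive_tool", "payload": {
  "deltas": ".36 0 0 0 0 0 -1;.36 0 0 0 0 0 -1;.36 0 .473 0 0 0 -1;.36 0 .473 0 0 0 -1;.36 0 .473 0 0 0 -1;.3 0 .473 0 0 0 -1;.27 0 .473 0 0 0 -1;.24 0 .473 0 0 0 -1;.22 0 .473 0 0 0 -1;.2 0 .473 0 0 0 -1;.2 0 .473 0 0 0 -1"
}}

```text
time: 13.08
eef_pos: [0.4894, -0.1207, 0.1266]
orientation: [3.14, -0.0, 1.512]
contact_force: [-0.6, 3.0, -1.4]
width: 0.0004
grip_force: 1.1
```

{"api": "drive_tool", "payload": {
  "deltas": "-.01 0 0 0 0 0 -1;-.02 0 0 0 0 0 -1;-.02 0 0 0 0 0 -1"
}}

```text
time: 13.45
eef_pos: [0.4892, -0.1227, 0.1262]
orientation: [3.141, -0.007, 1.51]
contact_force: [1.2, 23.7, 2.2]
width: 0.0005
grip_force: 11.7
```

{"api": "drive_tool", "payload": {
  "deltas": "-.01 0 0 0 0 0 -1;-.02 0 0 0 0 0 -1;-.02 0 0 0 0 0 -1"
}}

```text
time: 13.82
eef_pos: [0.4891, -0.1236, 0.1262]
orientation: [-3.141, -0.015, 1.507]
contact_force: [5.6, 53.7, 5.4]
width: 0.0006
grip_force: 25.6
```

{"api": "drive_tool", "payload": {
  "deltas": ".05 0 0 0 0 0 -1;.06 0 -.25 0 0 0 -1;.06 0 -.5 0 0 0 -1;.06 0 -.5 0 0 0 -1;-.73 -.12 -.5 0 0 0 -.2;-.73 -.12 -.5 0 0 0 -.2;-.73 -.12 -.5 0 0 0 -.2;-.73 -.12 -.5 0 0 0 -.2;-.73 -.12 -.5 0 0 0 -.2;-.73 -.12 -.5 0 0 0 -.2"
}}

```text
time: 15.08
eef_pos: [0.4398, -0.3487, 0.2761]
orientation: [3.141, 0.0, 1.512]
contact_force: [1.0, -0.9, -0.6]
width: 0.037
grip_force: 0.0
```

Run:
```python
from h import *
c,K,T=cam("wrist"); np.savez("pics/w3.npz",c=c,K=K,T=T); cv2.imwrite("pics/w3.png",c[:360])
```

```text
(no output)
```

View pics/w3.png

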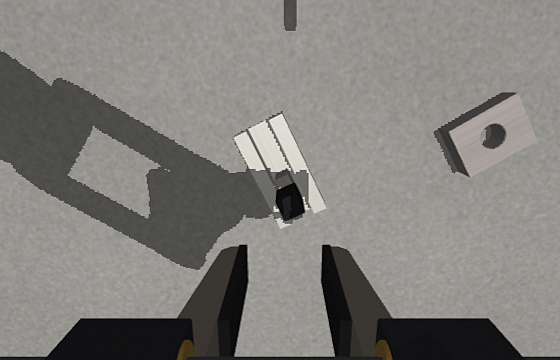

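The wrist view shows the rest with wall-top corners at about (235,137), (282,112) and (325,208), and the black handle around (290,203). I'll zoom in on it.

Run:
```python
from h import *
z=np.load("pics/w3.npz"); c,K,T=z["c"],z["K"],z["T"]
b=(225,105,335,235); show("pics/w3c.png",np.clip(c.astype(float)*1.6,0,255).astype(np.uint8),b,4.5)
for n,p,zz in [("A",(235,137),.028),("B",(282,112),.028),("C",(325,208),.028)]: print(n,ray(p,K,T,zz).round(4))
m=(c.max(2)<40).astype(np.uint8); m[240:]=0;m[:,:230]=0;m[:,330:]=0;m[:100]=0
n,l,st,ce=cv2.connectedComponentsWithStats(m); i=1+st[1:,4].argmax(); print(st[i],ce[i])
h=cv2.convexHull(np.argwhere(l==i)[:,::-1].astype(np.int32)); print(cv2.approxPolyDP(h,2,True).reshape(-1,2).tolist())
```

```text
A [ 0.3881 -0.3144  0.028 ]
B [ 0.4416 -0.2906  0.028 ]
C [ 0.4852 -0.4027  0.028 ]
[276 183  29  38 751] [289.36484687 201.42343542]
[[304, 211], [285, 220], [276, 203], [277, 190], [294, 183]]
```

View pics/w3c.png

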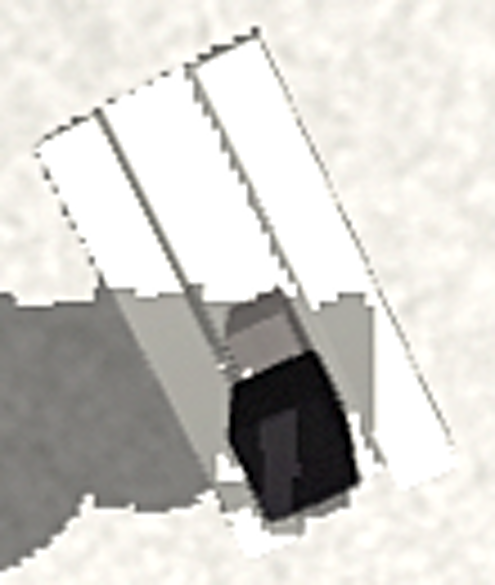

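Run:
```python
from h import *
z=np.load("pics/w3.npz"); K,T=z["K"],z["T"]
q=ray((290,207),K,T,.084); print(q)
for p in [(304,211),(285,220),(276,203)]: print(ray(p,K,T,.084))
ctr=np.array([.4367,-.3586]); ax=np.array([np.cos(-1.2),np.sin(-1.2)]); r=q[:2]-ctr; print("along",r@ax,"across",r@[-ax[1],ax[0]])
print(delta(np.r_[q[:2],.042],[np.pi,0,1.94]))
```

```text
[ 0.44451658 -0.38118456  0.084     ]
[ 0.45847728 -0.38628207  0.084     ]
[ 0.43864946 -0.39482089  0.084     ]
[ 0.43064793 -0.37612067  0.084     ]
along 0.023882095319801337 across -0.0008983335558610615
[-1.091e-01  2.100e-02  7.803e-01  2.000e-04  2.000e-04 -2.718e-01]
```

{"api": "drive_tool", "payload": {
  "deltas": "-.109 .021 .3 0 0 -.272 .4;-.109 .021 .3 0 0 -.272 .4;-.109 .021 .3 0 0 -.272 .4;-.109 .021 .6 0 0 -.272 .4;-.109 .021 .78 0 0 -.272 .4;-.109 .021 .78 0 0 -.272 .4;-.109 .021 .78 0 0 -.272 .4",
  "force": 45
}}

```text
time: 16.0
eef_pos: [0.4446, -0.3808, 0.0417]
orientation: [-3.141, -0.001, 1.941]
contact_force: [0.1, 0.2, 0.4]
width: 0.0644
grip_force: 0.0
```

{"api": "drive_tool", "payload": {
  "deltas": "0 0 0 0 0 0 -1;0 0 0 0 0 0 -1;0 0 0 0 0 0 -1;0 0 0 0 0 0 -1;0 0 0 0 0 0 -1;0 0 0 0 0 0 -1",
  "force": 45
}}

```text
time: 16.75
eef_pos: [0.4445, -0.3819, 0.0423]
orientation: [3.141, 0.0, 1.94]
contact_force: [-1.6, 0.4, 6.1]
width: 0.0239
grip_force: 45.0
```

Run:
```python
from h import *
print(w(-.058,.003),delta(w(-.058,.003,.24),[np.pi,0,np.pi/2+A]),delta(w(-.058,.003,.134),[np.pi,0,np.pi/2+A]))
```

```text
[ 0.43777143 -0.01014293  0.        ] [ 1.1634e+00  4.2650e-01 -6.5960e-01  2.0000e-04  2.0000e-04  2.7200e-01] [ 1.1636e+00  4.2640e-01 -3.0620e-01  2.0000e-04  2.0000e-04  2.7200e-01]
```

{"api": "drive_tool", "payload": {
  "deltas": "0 0 -.2 0 0 0 -1;0 0 -.4 0 0 0 -1;0 0 -.66 0 0 0 -1;0 0 -.66 0 0 0 -1;.9 .33 -.66 0 0 .272 -1;.9 .33 -.66 0 0 .272 -1;.9 .33 -.66 0 0 .272 -1;.9 .33 -.66 0 0 .272 -1;.9 .33 -.66 0 0 .272 -1;.9 .33 -.66 0 0 .272 -1;.9 .33 -.66 0 0 .272 -1"
}}

```text
time: 18.12
eef_pos: [0.4388, -0.0943, 0.239]
orientation: [-3.14, 0.0, 1.514]
contact_force: [-0.3, -0.1, -2.5]
width: 0.0236
grip_force: 45.0
```

{"api": "drive_tool", "payload": {
  "deltas": ".28 -.021 0 0 0 0 -1;.28 -.021 0 0 0 0 -1;.28 -.021 0 0 0 0 -1;.28 -.021 .35 0 0 0 -1;.28 -.021 .35 0 0 0 -1;.28 -.021 .35 0 0 0 -1;.28 -.021 .35 0 0 0 -1"
}}

```text
time: 19.0
eef_pos: [0.4388, -0.0108, 0.1359]
orientation: [3.141, 0.0, 1.512]
contact_force: [-0.3, 0.2, -1.6]
width: 0.0238
grip_force: 45.0
```

Run:
```python
from h import *
s=monitor.sense(); print(s["eef_pos"],fx(s["eef_pos"]),s["orientation"])
c,K,T=cam("wrist"); np.savez("pics/w4.npz",c=c,K=K,T=T)
for x in(-.058,0,.058):
  for y in (.03,.08): print(x,y,proj(w(x-.012,y,.08),K,T).round(0),proj(w(x+.012,y,.08),K,T).round(0))
cv2.imwrite("pics/w4.png",c)
```

```text
[ 0.43877598 -0.01084442  0.13591822] [-0.05695647  0.00235792] [3.14055232e+00 1.42157883e-04 1.51173488e+00]
-0.058 0.03 [262. 182.] [301. 182.]
-0.058 0.08 [260.  98.] [302.  98.]
0 0.03 [356. 182.] [394. 182.]
0 0.08 [360.  98.] [402.  98.]
0.058 0.03 [449. 181.] [488. 181.]
0.058 0.08 [461.  97.] [502.  97.]
```

View pics/w4.png

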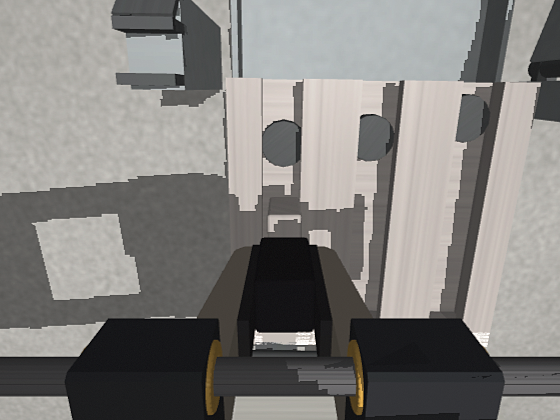

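The foot tip at (284,212) lines up with slot 0's mouth, whose edges are at about x=262 and 302. The predicted edges match. Lowering the foot now.

{"api": "drive_tool", "payload": {
  "deltas": "0 -.003 .05 0 0 0 -1;0 -.003 .1 0 0 0 -1;0 -.003 .137 0 0 0 -1;0 -.003 .137 0 0 0 -1"
}}

```text
time: 19.55
eef_pos: [0.4365, -0.0099, 0.0932]
orientation: [-3.14, 0.0, 1.513]
contact_force: [-0.8, 0.3, -1.8]
width: 0.0241
grip_force: 45.0
```

{"api": "drive_tool", "payload": {
  "deltas": ".04 .003 0 0 0 0 -1;.08 .003 0 0 0 0 -1;.12 .003 0 0 0 0 -1;.16 .003 0 0 0 0 -1;.2 .003 0 0 0 0 -1;.24 .003 0 0 0 0 -1;.275 .003 0 0 0 0 -1;.285 .003 0 0 0 0 -1;.285 .003 0 0 0 0 -1"
}}

```text
time: 20.68
eef_pos: [0.4426, 0.0756, 0.0936]
orientation: [-3.141, 0.0, 1.513]
contact_force: [-0.3, 0.1, -1.5]
width: 0.0237
grip_force: 45.0
```

Run:
```python
from h import *
s=monitor.sense(); print(s["eef_pos"],fx(s["eef_pos"]),s["orientation"],s["width"],s["contact_force"])
c,K,T=cam("wrist"); np.savez("pics/w5.npz",c=c,K=K,T=T)
cv2.imwrite("pics/w5.png",c[:300])
```

```text
[0.44264825 0.07556416 0.09363882] [-0.05809961  0.08884567] [-3.14147656e+00  1.07629136e-04  1.51335396e+00] 0.02374710558980323 [-0.29348698  0.1171328  -1.50961855]
```

View pics/w5.png

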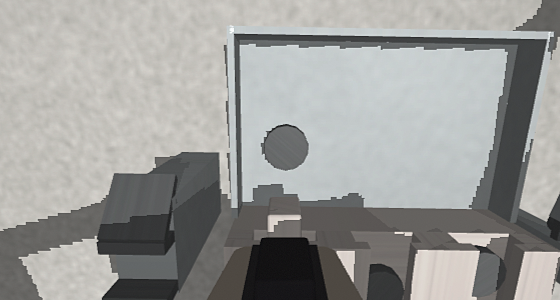

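The slot 0 disc lies in the tray at (286,147). Now slot 1.

{"api": "drive_tool", "payload": {
  "deltas": "0 0 -.14 0 0 0 -1;0 0 -.14 0 0 0 -1;-.1 .07 -.14 0 0 0 -1;-.286 .194 -.14 0 0 0 -1;-.286 .194 -.14 0 0 0 -1;-.286 .194 -.14 0 0 0 -1;-.286 .194 -.14 0 0 0 -1;-.286 .194 -.07 0 0 0 -1;-.286 .194 0 0 0 0 -1;-.286 .194 0 0 0 0 -1"
}}

```text
time: 21.98
eef_pos: [0.4948, -0.0126, 0.0929]
orientation: [-3.14, -0.0, 1.514]
contact_force: [-0.8, -0.0, -1.9]
width: 0.0237
grip_force: 45.0
```

Run:
```python
from h import *
s=monitor.sense(); print(s["eef_pos"],fx(s["eef_pos"]),s["orientation"],s["width"],s["contact_force"])
```

```text
[ 0.49484196 -0.01258664  0.09285963] [-0.00088378  0.00386863] [-3.13995938e+00 -6.22623937e-05  1.51429256e+00] 0.02374690608768154 [-0.75608353 -0.02005361 -1.88424677]
```

{"api": "drive_tool", "payload": {
  "deltas": ".04 .002 0 0 0 0 -1;.08 .002 0 0 0 0 -1;.12 .002 0 0 0 0 -1;.16 .002 0 0 0 0 -1;.2 .002 0 0 0 0 -1;.24 .002 0 0 0 0 -1;.275 .002 0 0 0 0 -1;.285 .002 0 0 0 0 -1;.285 .002 0 0 0 0 -1"
}}

```text
time: 23.1
eef_pos: [0.5013, 0.0719, 0.0936]
orientation: [-3.141, 0.0, 1.513]
contact_force: [-0.2, 0.4, -2.1]
width: 0.0241
grip_force: 45.0
```

{"api": "drive_tool", "payload": {
  "deltas": "0 0 -.14 0 0 0 -1;0 0 -.14 0 0 0 -1;-.1 .07 -.14 0 0 0 -1;-.286 .194 -.14 0 0 0 -1;-.286 .194 -.14 0 0 0 -1;-.286 .194 -.14 0 0 0 -1;-.286 .194 -.14 0 0 0 -1;-.286 .194 -.07 0 0 0 -1;-.286 .194 0 0 0 0 -1;-.286 .194 0 0 0 0 -1"
}}

```text
time: 24.35
eef_pos: [0.5535, -0.0162, 0.0928]
orientation: [-3.14, -0.0, 1.514]
contact_force: [0.1, 0.1, -2.4]
width: 0.0238
grip_force: 45.0
```

Run:
```python
from h import *
s=monitor.sense(); print(s["eef_pos"],fx(s["eef_pos"]),s["orientation"],s["width"],s["contact_force"])
```

```text
[ 0.55347748 -0.01620353  0.09277266] [0.0578628  0.00365678] [-3.13985887e+00 -5.15733046e-05  1.51428462e+00] 0.02383789743070674 [ 0.14227275  0.13699936 -2.39329612]
```

{"api": "drive_tool", "payload": {
  "deltas": ".04 0 0 0 0 0 -1;.08 0 0 0 0 0 -1;.12 0 0 0 0 0 -1;.16 0 0 0 0 0 -1;.2 0 0 0 0 0 -1;.24 0 0 0 0 0 -1;.275 0 0 0 0 0 -1;.285 0 0 0 0 0 -1;.285 0 0 0 0 0 -1"
}}

```text
time: 25.48
eef_pos: [0.5594, 0.0682, 0.0936]
orientation: [-3.142, 0.0, 1.513]
contact_force: [0.9, 0.8, -2.0]
width: 0.0236
grip_force: 45.0
```

{"api": "drive_tool", "payload": {
  "deltas": "0 0 -.15 0 0 0 -1;0 0 -.3 0 0 0 -1;0 0 -.5 0 0 0 -1;-.2 -.2 -.6 0 0 0 -1;-.2 -.2 -.6 0 0 0 -1;-.2 -.2 -.6 0 0 0 -1;-.2 -.2 -.6 0 0 0 -1"
}}

```text
time: 26.35
eef_pos: [0.4965, 0.0117, 0.2735]
orientation: [3.141, -0.0, 1.512]
contact_force: [0.2, 1.3, -1.7]
width: 0.0239
grip_force: 45.0
```

Run:
```python
from h import *
s=monitor.sense(); print(s["eef_pos"],fx(s["eef_pos"]),s["width"])
c,K,T=cam("wrist"); np.savez("pics/w6.npz",c=c,K=K,T=T)
cv2.imwrite("pics/w6.png",c)
```

```text
[0.4964972  0.01167975 0.27349799] [-0.00063799  0.02819017] 0.023881192012421778
```

View pics/w6.png

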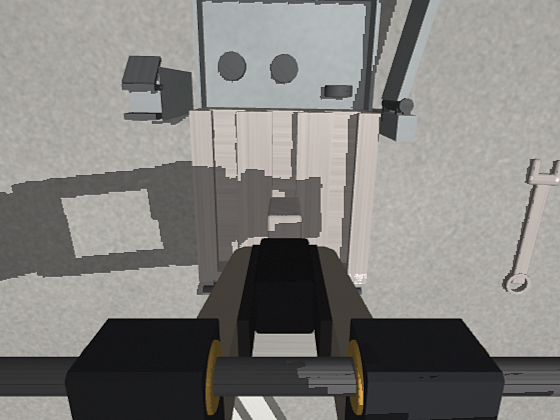

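All three discs are in the tray, at (232,66), (284,68) and (337,92). The slots are empty, the gate is open and the cover is back. Returning the scraper to its rest.

{"api": "drive_tool", "payload": {
  "deltas": "-.9 -.066 0 0 0 0 -1;-.9 -.066 0 0 0 0 -1;-.9 -.066 0 0 0 0 -1;-.9 -.066 0 0 0 0 -1;-.9 -.066 0 0 0 0 -1;-.9 -.066 0 0 0 0 -1"
}}

```text
time: 27.15
eef_pos: [0.4609, -0.2573, 0.2728]
orientation: [-3.14, -0.001, 1.511]
contact_force: [0.1, 0.9, -0.7]
width: 0.024
grip_force: 45.0
```

{"api": "drive_tool", "payload": {
  "deltas": "-.418 -.03 0 0 0 -.272 -1;-.418 -.03 0 0 0 -.272 -1;-.418 -.03 0 0 0 -.272 -1;-.418 -.03 .3 0 0 -.272 -1;-.418 -.03 .6 0 0 -.272 -1;-.418 -.03 .6 0 0 -.272 -1"
}}

```text
time: 27.9
eef_pos: [0.4452, -0.3791, 0.0915]
orientation: [3.142, -0.001, 1.942]
contact_force: [1.2, 0.2, -1.8]
width: 0.0235
grip_force: 45.0
```

Run:
```python
from h import *
s=monitor.sense(); print(s["eef_pos"],s["orientation"],s["width"],delta([.4445,-.3815,.043],[np.pi,0,1.94]))
```

```text
[ 0.44523995 -0.3791443   0.09146532] [ 3.14151546e+00 -1.14893510e-03  1.94167975e+00] 0.02346562817400997 [-0.0066 -0.0052  0.1615  0.     -0.0007  0.0011]
```

{"api": "drive_tool", "payload": {
  "deltas": "-.007 -.005 .06 0 0 0 -1;-.007 -.005 .12 0 0 0 -1;-.007 -.005 .16 0 0 0 -1;-.007 -.005 .163 0 0 0 -1;-.007 -.005 .163 0 0 0 -1"
}}

```text
time: 28.52
eef_pos: [0.4444, -0.3844, 0.0458]
orientation: [3.141, 0.001, 1.94]
contact_force: [-0.3, -0.4, -1.6]
width: 0.0239
grip_force: 45.0
```

{"api": "drive_tool", "payload": {
  "deltas": "0 0 0 0 0 0 .4;0 0 0 0 0 0 .4;0 0 0 0 0 0 .4;0 0 -.3 0 0 0 .4;0 0 -.7 0 0 0 .4;0 0 -.7 0 0 0 .4;0 0 -.7 0 0 0 .4"
}}

```text
time: 29.4
eef_pos: [0.4451, -0.385, 0.2594]
orientation: [3.139, 0.005, 1.94]
contact_force: [0.9, -0.9, 0.8]
width: 0.0647
grip_force: 0.0
```

Run:
```python
from h import *
th=2.0; a=.411+th
print(w(0,-.098+.085*np.cos(a),.084+.085*np.sin(a)),delta(w(0,-.164,.25),[np.pi,0,np.pi/2+A]))
c,K,T=cam("wrist"); np.savez("pics/w7.npz",c=c,K=K,T=T)
z=np.load("pics/w3.npz")
m=(c.max(2)<40).astype(np.uint8); m[260:]=0;m[:,:200]=0;m[:,360:]=0;m[:100]=0
n,l,st,ce=cv2.connectedComponentsWithStats(m); i=1+st[1:,4].argmax(); print(st[i],ce[i])
h=cv2.convexHull(np.argwhere(l==i)[:,::-1].astype(np.int32)); P=cv2.approxPolyDP(h,2,True).reshape(-1,2); print(P.tolist(),[ray(p,K,T,.084)[:2].round(3).tolist() for p in P])
```

```text
[ 0.48614948 -0.17753498  0.14072145] [0.5876 0.3736 0.0293 0.0026 0.003  0.272 ]
[276 157  29  33 850] [290.34823529 172.89294118]
[[304, 187], [282, 189], [277, 179], [278, 157], [297, 157], [304, 166]] [[0.466, -0.385], [0.448, -0.395], [0.44, -0.387], [0.433, -0.367], [0.45, -0.361], [0.459, -0.367]]
```

{"api": "drive_tool", "payload": {
  "deltas": ".5 .5 .03 0 0 .272 -1;.5 .5 .03 0 0 .272 -1;.5 .5 .03 0 0 .272 -1;.5 .5 .03 0 0 .272 -1;.5 .5 .03 0 0 .272 -1;.5 .5 .03 0 0 .272 -1"
}}

```text
time: 30.2
eef_pos: [0.5291, -0.1903, 0.2452]
orientation: [-3.141, 0.0, 1.513]
contact_force: [0.0, -0.0, -0.5]
width: 0.0066
grip_force: 0.0
```

Run:
```python
from h import *
s=monitor.sense(); print(fx(s["eef_pos"]),s["eef_pos"][2],s["orientation"],s["width"])
D=lambda y,z: print(y,z,delta(w(.045,y,z),[np.pi,0,np.pi/2+A]))
D(-.175,.25);D(-.175,.14)
for y,z in [(-.15,.14),(-.13,.14),(-.11,.14)]: D(y,z)
for th in(1.2,.9,.6,.4,.2,.1,0): D(-.098+.075*np.cos(th)-.010,.086+.075*np.sin(th))
D(-.033,.0845)
```

```text
[ 0.04362792 -0.17152063] 0.24518785955500655 [-3.14067919e+00  1.71917840e-04  1.51336632e+00] 0.006575735624536321
-0.175 0.25 [-0.0116  0.0046 -0.016  -0.0006  0.0001  0.0004]
-0.175 0.14 [-1.150e-02  4.900e-03  3.506e-01 -6.000e-04  1.000e-04  4.000e-04]
-0.15 0.14 [ 7.180e-02  4.900e-03  3.506e-01 -6.000e-04  1.000e-04  4.000e-04]
-0.13 0.14 [ 1.385e-01  5.000e-03  3.506e-01 -6.000e-04  1.000e-04  4.000e-04]
-0.11 0.14 [ 2.051e-01  5.000e-03  3.506e-01 -6.000e-04  1.000e-04  4.000e-04]
-0.08082316841424948 0.15590293144754197 [ 3.024e-01  5.000e-03  2.976e-01 -6.000e-04  1.000e-04  4.000e-04]
-0.061379252379700176 0.14474951822206125 [ 3.672e-01  5.100e-03  3.347e-01 -6.000e-04  1.000e-04  4.000e-04]
-0.046099828881774135 0.12834818550462765 [ 4.181e-01  5.200e-03  3.894e-01 -6.000e-04  1.000e-04  4.000e-04]
-0.03892042544978363 0.11520637567314879 [ 4.421e-01  5.200e-03  4.332e-01 -6.000e-04  1.000e-04  4.000e-04]
-0.03449500666190689 0.10090019980962958 [ 4.568e-01  5.300e-03  4.809e-01 -6.000e-04  1.000e-04  4.000e-04]
-0.03337468760414807 0.0934875062485121 [ 4.606e-01  5.300e-03  5.056e-01 -6.000e-04  1.000e-04  4.000e-04]
-0.03300000000000001 0.086 [ 4.618e-01  5.300e-03  5.305e-01 -6.000e-04  1.000e-04  4.000e-04]
-0.033 0.0845 [ 4.618e-01  5.300e-03  5.355e-01 -6.000e-04  1.000e-04  4.000e-04]
```

{"api": "drive_tool", "payload": {
  "deltas": "-.012 .005 .15 0 0 0 -1;-.012 .005 .35 0 0 0 -1;-.012 .005 .35 0 0 0 -1;.03 .005 .35 0 0 0 -1;.072 .005 .35 0 0 0 -1;.105 .005 .35 0 0 0 -1;.138 .005 .35 0 0 0 -1;.17 .005 .35 0 0 0 -1;.205 .005 .35 0 0 0 -1;.205 .005 .35 0 0 0 -1"
}}

```text
time: 31.45
eef_pos: [0.5345, -0.1274, 0.1409]
orientation: [-3.141, -0.001, 1.514]
contact_force: [-0.5, -0.0, -0.0]
width: 0.0003
grip_force: 0.0
```

{"api": "drive_tool", "payload": {
  "deltas": ".04 0 -.03 0 0 0 -1;.097 0 -.053 0 0 0 -1;.13 0 -.035 0 0 0 -1;.162 0 -.016 0 0 0 -1;.19 0 .012 0 0 0 -1;.213 0 .039 0 0 0 -1;.237 0 .083 0 0 0 -1;.252 0 .13 0 0 0 -1;.256 0 .155 0 0 0 -1;.257 0 .18 0 0 0 -1;.257 0 .182 0 0 0 -1"
}}

```text
time: 32.83
eef_pos: [0.5386, -0.0514, 0.0863]
orientation: [-3.14, -0.0, 1.513]
contact_force: [-3.2, 2.7, 15.1]
width: 0.0003
grip_force: 7.0
```

The cover is pressed down flat. Now back to the lever on the open gate.

{"api": "drive_tool", "payload": {
  "deltas": "0 0 -.2 0 0 0 -1;0 0 -.5 0 0 0 -1;0 0 -.65 0 0 0 0;.846 .276 -.65 0 0 .148 .1;.846 .276 -.65 0 0 .148 .1;.846 .276 -.65 0 0 .148 .1;.846 .276 -.65 0 0 .148 .1;.846 .276 -.65 0 0 .148 .1;.846 .276 -.65 0 0 .148 .1;.846 .276 -.65 0 0 .148 .1",
  "force": 20
}}

```text
time: 34.08
eef_pos: [0.6358, 0.1953, 0.2808]
orientation: [-3.141, 0.001, 1.28]
contact_force: [-0.3, -0.0, 0.2]
width: 0.0508
grip_force: 0.0
```

Run:
```python
from h import *
s=monitor.sense(); print(s["eef_pos"],s["orientation"][2],s["joints"].round(2))
print(delta([.6358,.1971,.163],[np.pi,0,1.28]))
c,K,T=cam("wrist"); np.savez("pics/w8.npz",c=c,K=K,T=T)
print("predicted lever top px",proj([.6358,.1971,.196],K,T).round(1))
m=(c.max(2)<40).astype(np.uint8)
n,l,st,ce=cv2.connectedComponentsWithStats(m)
for i in range(1,n):
    if 80<st[i,4]: print(st[i],ce[i].round(0))
# scraper from top camera
t,K,T=cam("top"); np.savez("pics/top8.npz",c=t,K=K,T=T)
print(proj([.4445,-.384,.07],K,T))
for f in("pics/top0.npz","pics/top8.npz"):
    t=np.load(f)["c"]; m=(t.max(2)<45).astype(np.uint8)[225:290,390:465]; n,l,st,ce=cv2.connectedComponentsWithStats(m); print(st[1:].tolist(),(ce[1:]+[390,225]).round(1).tolist())
```

```text
[0.6358228  0.19528538 0.28076976] 1.2795228803193868 [ 0.3   0.37  1.47 -0.    1.31  0.59]
[ 6.300e-03 -1.500e-03  3.926e-01 -5.000e-04  8.000e-04 -3.000e-04]
predicted lever top px [282.5 207.5]
[   9    8   40   61 1005] [34. 42.]
[277 187  19  38 599] [285. 206.]
[ 154  245  262  122 5654] [282. 314.]
[239 252  23  18 217] [250. 258.]
[    0   318   174   102 14006] [ 81. 371.]
[ 395  318  165  102 7553] [473. 352.]
[195 394  35  26 337] [220. 407.]
[439.07356971 253.93995221]
[[44, 34, 1, 1, 1], [48, 34, 1, 1, 1]] [[434.0, 259.0], [438.0, 259.0]]
[] []
```

{"api": "drive_tool", "payload": {
  "deltas": ".006 0 .2 0 0 0 .1;.006 0 .39 0 0 0 .1;.006 0 .39 0 0 0 .1;.006 0 .39 0 0 0 .1;.006 0 .39 0 0 0 -1;.006 0 .39 0 0 0 -1;.006 0 .39 0 0 0 -1;.006 0 .39 0 0 0 -1;.006 0 .39 0 0 0 -1",
  "force": 25
}}

```text
time: 35.3
eef_pos: [0.637, 0.1988, 0.1645]
orientation: [3.142, -0.0, 1.28]
contact_force: [-0.5, -0.3, 3.1]
width: 0.0117
grip_force: 25.0
```

Run:
```python
from h import *
s=monitor.sense(); p0=s["eef_pos"]; R0=R.from_euler('xyz',s["orientation"]); print(s["orientation"][2])
h=np.array([.4755,.0845])+.125*np.array([np.cos(A),np.sin(A)]); v=p0[:2]-h; r=np.linalg.norm(v); print(r,"open angle",np.pi+A-np.arctan2(v[1],v[0]))
v=v*(r-.018)/r; 
for th in np.r_[0:1.86:.15,1.8]:
    M=np.array([[np.cos(th),-np.sin(th)],[np.sin(th),np.cos(th)]]); q=np.r_[h+M@v,p0[2]-.003]
    print(round(th,2),(R0.inv().apply(q-p0)/.3).round(3),round(-th/(np.pi/2),3))
```

```text
1.2802009785904924
0.12696169562561396 open angle 1.8058188341836447
0.0 [-0.06 -0.    0.01] -0.0
0.15 [-0.064 -0.054  0.01 ] -0.095
0.3 [-0.076 -0.108  0.01 ] -0.191
0.45 [-0.096 -0.158  0.01 ] -0.286
0.6 [-0.123 -0.205  0.01 ] -0.382
0.75 [-0.157 -0.248  0.01 ] -0.477
0.9 [-0.197 -0.285  0.01 ] -0.573
1.05 [-0.242 -0.316  0.01 ] -0.668
1.2 [-0.291 -0.339  0.01 ] -0.764
1.35 [-0.343 -0.355  0.01 ] -0.859
1.5 [-0.397 -0.363  0.01 ] -0.955
1.65 [-0.451 -0.363  0.01 ] -1.05
1.8 [-0.505 -0.355  0.01 ] -1.146
1.8 [-0.505 -0.355  0.01 ] -1.146
```

{"api": "drive_tool", "payload": {
  "deltas": "-.03 0 .005 0 0 0 -1;-.06 0 .01 0 0 0 -1;-.064 -.054 .01 0 0 -.095 -1;-.076 -.108 .01 0 0 -.191 -1;-.096 -.158 .01 0 0 -.286 -1;-.123 -.205 .01 0 0 -.382 -1;-.157 -.248 .01 0 0 -.477 -1;-.197 -.285 .01 0 0 -.573 -1;-.197 -.285 .01 0 0 -.573 -1"
}}

```text
time: 36.42
eef_pos: [0.5363, 0.1668, 0.1617]
orientation: [-3.141, -0.002, 2.182]
contact_force: [-4.4, 3.9, 6.6]
width: 0.0116
grip_force: 25.0
```

Run:
```python
from h import *
s=monitor.sense(); p0=s["eef_pos"]; R0=R.from_euler('xyz',s["orientation"])
h=np.array([.4755,.0845])+.125*np.array([np.cos(A),np.sin(A)]); v=p0[:2]-h; r=np.linalg.norm(v); a=np.pi+A-np.arctan2(v[1],v[0]); print(r,"gate angle",a, np.pi+A-s["orientation"][2])
for th in np.r_[.15,.3,.45,.6,.75,a,a+.03]:
    M=np.array([[np.cos(th),-np.sin(th)],[np.sin(th),np.cos(th)]]); q=np.r_[h+M@v,p0[2]]
    print(round(th,2),(R0.inv().apply(q-p0)/.3).round(3),round(-th/(np.pi/2),3))
```

```text
0.11003078556652153 gate angle 0.8921574994928534 0.9017470105548373
0.15 [-0.005 -0.055  0.   ] -0.095
0.3 [-0.017 -0.108  0.   ] -0.191
0.45 [-0.038 -0.159  0.   ] -0.286
0.6 [-0.066 -0.206  0.   ] -0.382
0.75 [-0.101 -0.249  0.   ] -0.477
0.89 [-0.139 -0.284 -0.   ] -0.568
0.92 [-0.148 -0.291 -0.   ] -0.587
```

{"api": "drive_tool", "payload": {
  "deltas": "-.005 -.055 0 0 0 -.095 -1;-.017 -.108 0 0 0 -.191 -1;-.038 -.159 0 0 0 -.286 -1;-.066 -.206 0 0 0 -.382 -1;-.101 -.249 0 0 0 -.477 -1;-.139 -.284 0 0 0 -.568 -1;-.146 -.291 0 0 0 -.575 -1;-.146 -.291 0 0 0 -.575 -1;-.146 -.291 0 0 0 -.575 -1"
}}

```text
time: 37.55
eef_pos: [0.4907, 0.0833, 0.1611]
orientation: [3.137, -0.002, 3.082]
contact_force: [-3.4, 15.6, 1.7]
width: 0.012
grip_force: 25.0
```

{"api": "drive_tool", "payload": {
  "deltas": ".025 0 -.005 0 0 0 -1;.05 0 -.01 0 0 0 -1;.05 0 -.01 0 0 0 -1;.05 0 -.01 0 0 0 .1;.05 0 -.01 0 0 0 .1;.05 0 -.01 0 0 0 .1;.05 0 -.3 0 0 0 .1;.05 0 -.5 0 0 0 .1;.05 0 -.5 0 0 0 .1"
}}

```text
time: 38.67
eef_pos: [0.4781, 0.0815, 0.3151]
orientation: [3.141, 0.005, 3.083]
contact_force: [0.3, -0.0, -0.4]
width: 0.0506
grip_force: 0.0
```

{"api": "drive_tool", "payload": {
  "deltas": "-.1 .15 -.1 0 0 .955 .1;-.1 .15 -.1 0 0 .955 .1;-.1 .15 -.1 0 0 .955 .1;-.1 .15 -.1 0 0 .955 .1;-.1 .15 -.1 0 0 .955 .1;-.1 .15 -.1 0 0 .955 .1;-.1 .15 -.1 0 0 .955 .1;-.1 .15 -.1 0 0 .955 .1;-.1 .15 -.1 0 0 .955 .1"
}}

```text
time: 39.8
eef_pos: [0.5091, 0.1245, 0.3411]
orientation: [-3.141, 0.0, 1.585]
contact_force: [0.1, 0.5, 0.4]
width: 0.0504
grip_force: 0.0
```

Run:
```python
from h import *
c,K,T=cam("wrist"); np.savez("pics/w9.npz",c=c,K=K,T=T); s,Ks,Ts=cam("scene")
print([proj(w(*p),K,T).round(0).tolist() for p in [(-.137,.099,.126),(-.027,.099,.182),(0,-.02,.118),(-.085,-.01,.086),(.085,-.01,.086)]])
a=cv2.resize(s[140:260,90:330],(480,240),interpolation=cv2.INTER_CUBIC)
o=np.full((600,560,3),0,np.uint8); o[:360]=c[:360]; o[360:,:480]=a; cv2.imwrite("pics/fin.png",o)
```

```text
[[148.0, 201.0], [246.0, 226.0], [269.0, 302.0], [204.0, 277.0], [338.0, 285.0]]
```

View pics/fin.png

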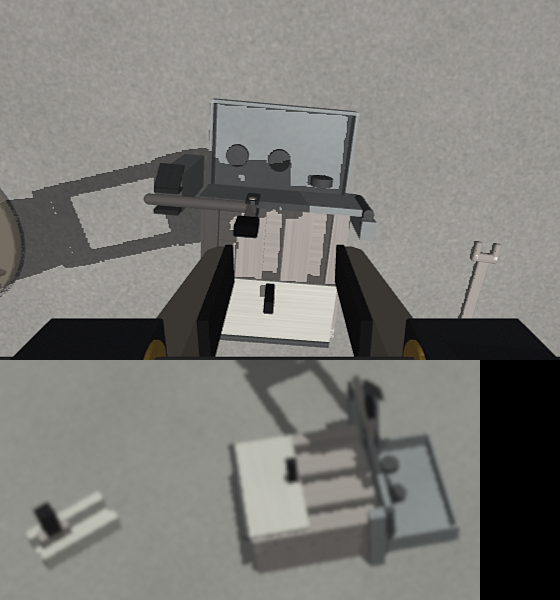

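The final view shows the bar level in its catch (tip at (147,199), predicted (148,201)) and the lever at (246,226) as predicted. The gate is shut and the cover is flat. The three discs are in the tray and the scraper stands upright in its rest.

```bash
python3 -c "
from h import *
print(workorder.sign_off())"
```

```text
the job is handed in; nothing more can be done
None
```

The job is handed in, with no verdict shown: all three discs are in the tray (one on its edge), the scraper is back upright in its rest, the cover is flat, and the gate is shut with the bar in its catch.

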